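Close up the curing crate

TASK

Shut up the black crate of mud balls for curing, using only the fingertips or the outside of the fingers: first push the upright perforated inner flap over until it lies flat across the balls, and only then swing the open grey lid fully shut over it. Do not pick anything up, and leave the mud balls in the crate and the things standing around it where they are.

Things in the scene. Friction and masses are not known exactly. Their poses are not given: they have to be found in the camera images.
- crate: Black open plastic crate, fixed to the bench, 280 (its x) x 200 (its y) x 90 mm high, walls and floor 6 mm. Origin: centre of its underside, on the bench. The lid's hinge runs along its +y rim, the flap's hinge along the inside of its -y wall; both hinges are parallel to its x axis.
- flap (a joint): Perforated-looking green inner flap (a solid panel 250 along the hinge x 160 x 6 mm thick; the dark round spots are not open holes). Angle in rad: 0 = lying flat inside the crate 9 mm below the rim, about 1.5 = upright. Stays wherever it is left (stiff hinge, about 1 to 3 N at the edge moves it). From upright it is folded by pushing its outer (crate -y) face towards crate +y and down; a stop holds it at 0 and at 1.65.
- flap_hinge (a point): Middle of the flap's hinge line, in the panel's mid-thickness; in the crate's frame at (0, -85, 75) mm.
- flap_edge (a point): Middle of the flap's free edge, in mid-thickness, 160 mm from its hinge.
- lid (a joint): Grey outer lid, panel 284 along the hinge x 204 x 8 mm thick. Angle in rad: 0 = shut on the crate's rim, 1.57 = vertical, more = leaning outwards (stop at 1.95). Stays wherever it is left (stiff hinge, 2 to 6 N at the edge moves it) and must be pushed all the way to its stop at 0. It is shut by pushing its outer (crate +y) face towards crate -y and down. The upright flap is in its way.
- lid_hinge (a point): Middle of the lid's hinge line, in the panel's mid-thickness; in the crate's frame at (0, 100, 94) mm.
- lid_edge (a point): Middle of the lid panel's free edge, in mid-thickness, 204 mm from its hinge.
- ball_a: Loose grey mud ball inside the crate, 58 mm across and 55 high with a small flat foot; origin: centre of its underside. Leave it in the crate.
- ball_b: Same, inside the crate.
- ball_c: Same, inside the crate.
- ball_d: Same kind of ball, browner, standing on the bench outside the crate under the open lid. Leave alone.
- pot: Small terracotta pot, 76 mm across the rim, 70 high, on the bench beside the crate's flap side; origin: centre of its underside. Leave alone.
- sprayer: White plastic bottle, 66 mm across, 170 high, on the bench beyond the crate; origin: centre of its underside. Leave alone.
- trowel: Hand spatula, 240 mm long, lying on the bench beyond the crate. Leave alone.
- nursery_pot: Small black plastic pot, 70 mm across, 60 high, on the bench beyond the crate; origin: centre of its underside. Leave alone.

How it is judged:
By the outcome, as a careful person would: the job done as asked, in the order asked, and still so for the second after the job is handed in, with the robot touching nothing.
It also fails if it takes over 64 s, if anything falls off the work surface, if the arm or the gripper's body presses on something with over 40 N, if the wrist force passes 120 N, or if a joint passes its speed limit or range.

ROBOT

A 7-joint arm with a two-finger parallel gripper is mounted at the origin on the work surface. World frame = base frame: x ahead of the robot, y to its left, z up, the work surface at z = 0. Lengths are in mm, angles in degrees, forces in N, time in s.
With the tool pointing down it reaches from about 425 to 1025 mm from the base axis. Payload 9.4 kg.
Tool frame: the origin (TCP) lies at the very end of the fingers, on their centre line; the grasp point (between the pads) lies 19 mm behind it; z points along the fingers, y is the direction in which the jaws open and shut (so a half turn about z gives the same grasp; the last joint's range is limited). The gripper opens to 93 mm and grips with 3 to 60 N. Pads are 15 mm wide; open, the fingers measure 128 mm over their backs; the gripper's body (75 mm by 188 mm) begins 65 mm behind the grasp point.
Start: joints at [69.632, 34.337, -0.143, 91.639, 0.103, 54.024, -4.572], TCP at [199.511, -697.007, 218.618] pointing down, gripper open.
Joint ranges: [-147.43, 147.43], [-19.82, 112.94], [-74.19, 73.91], [6.32, 146.72], [-59.91, 239.91], [6.04, 106.73], [-150.56, 150.56]. Speed limits (degrees/s): [127.2, 127.2, 172.46, 172.46, 180, 180, 180].

INTERFACE

Orientations are given as a 3x3 rotation matrix whose columns are the frame's x, y, z axes.
In Python, from cell import robot, cams, spotter gives the robot as it stands. The module is installed in compiled form; this text tells all that it offers.
- The arm moves only by the tool send_rows, never from a script. Its argument "motion" is text: rows parted by semicolons, each of 7 numbers parted by spaces: the shift along the tool's x, y, z in cm, then the turn, a rotation vector about the tool's x, y, z in degrees, then the opening, from 0 (shut) to 1 (fully open). In form: dx dy dz rx ry rz jaw; .... A call has exactly 5 rows; each row shifts and turns the commanded pose from where the row before left it, along the tool's axes as they then stand; what a row does not reach is not made up. A row lasts 1/8 s, in which the tool goes at most 62.5 mm and 10.7 degrees, less where a joint would pass 70% of its speed; a pose out of reach is approached as far as the arm can. A call with a gripper value outside its range is refused whole. The fingers move at their own pace and stop on an object; "squeeze" is the grip in N (left out, the last holds). Time passes only in rows, so rows that do not move let the fingers close, or fill a call up. It gives the time, the measured TCP pose, the force and the opening at its end, in the units of the state.
- robot.sense(): the state, without advancing time (a new reading comes with each control period).
- cams.snapshot(name): name is "scene" or "side" or "wrist"; returns the picture (384x512x3 uint8, red, green, blue); there is no depth.
- cams.camera_model(name): a dict with "camera_matrix" (3x3 intrinsics, pixels), "rvec" (rotation vector, rad) and "tvec" (3), from world to camera coordinates, as OpenCV has them. Camera axes: x right, y down, z forward; pixel columns grow to the right and rows downward; lengths in mm; the calibration is good to about 2 mm. The wrist camera is an equidistant fisheye: a pixel r from the principal point sees the ray r / f radians off the axis. A picture is of the moment at which its call begins: read the wrist's pose just before it. camera_model takes no time and is no camera call; for the wrist camera it gives the pose at the moment of the call.
- robot.close_job(): hands the job in, once; it reports no verdict.
Trained networks look in the newest picture that a camera, given by its name, has taken for a name from the list of things; names that differ only in an ending like _2 or _b are one class to them, and where a whole thing is asked for, a point or a joint stands for the part that bears it (a point fixed in the world has none). Each returns a list of dicts, best first, with "conf" (0 to 1); they miss things now and then, are a little off and sometimes report something else, mostly with a low value. They report only what shows in the picture. A call takes as long as a camera call.
- spotter.look_for(camera, target): "centre" ([column, row] in pixels, amid what is visible of it).
- spotter.masks_of(camera, target): "mask" (384x512 bool, what is visible of it) and "centre" ([column, row] in pixels, amid what is visible of it).
- spotter.spot_point(camera, target): "centre" ([column, row] in pixels: a listed point, or the origin of a listed thing).
The state is a dict: "time_s": time; "joint_positions": joint angles; "joint_velocities": joint speeds; "joint_efforts": joint torques, N m; "tool_pos": TCP position; "tcp_rot": TCP orientation; "contact_force": force on the tool from outside, world axes, zero at the start; "wrist_torque": the same for the moment, N m; "finger_gap": finger opening in mm.
Only numpy, scipy, OpenCV 4.12 (cv2) and the standard library are available. Lean on these libraries where they do the work, as an engineer would, in place of code of your own. Each camera call takes 0.05 s, during which the arm holds its last target. There are 200 camera calls.

## Working session

There is one attempt and no reset: what is moved stays moved. The work goes in short steps, Python scripts to look and compute and a tool call to move; the robot and the scene stay as the last step left them, time stands still between calls to the robot, and variables do not carry over. Pictures are saved under pics/ and viewed, about 8 in all and at most 12, crops included, and the job is handed in when it is done.

Besides the shell and the picture viewer there is one more tool, called after "Call:" as a command line: name --argument value ..., lists and objects as JSON in quotes. send_rows: Moves the arm, as the interface text tells. Its arguments: {"type":"object","properties":{"motion":{"type":"string"},"squeeze":{"type":"number"}},"required":["motion"]}

```bash
mkdir -p pics
cat > h.py <<'E'
import numpy as np, cv2
from cell import robot, cams, spotter
def cm(n):
    m=cams.camera_model(n); return np.array(m["camera_matrix"],float),np.array(m["rvec"],float),np.array(m["tvec"],float)
def ray(n,px):
    K,r,t=cm(n); R=cv2.Rodrigues(r)[0]
    d=np.linalg.inv(K)@np.array([px[0],px[1],1.]); return -R.T@t.ravel(), R.T@d/np.linalg.norm(d)
def tri(pa,pb):
    (a,u),(b,v)=ray("scene",pa),ray("side",pb)
    s=np.linalg.lstsq(np.c_[u,-v],b-a,rcond=None)[0]; p,q=a+u*s[0],b+v*s[1]
    return (p+q)/2,np.linalg.norm(p-q)
def onz(n,px,z):
    a,u=ray(n,px); return a+u*(z-a[2])/u[2]
def proj(n,P):
    K,r,t=cm(n); return cv2.projectPoints(np.array(P,float).reshape(-1,3),r,t,K,None)[0].reshape(-1,2)
def save(n,f): 
    im=cams.snapshot(n); cv2.imwrite("pics/"+f,im[:,:,::-1]); return im
E
python3 - <<'E'
from h import *
a=save("scene","s0.png"); b=save("side","d0.png")
cv2.imwrite("pics/a0.png",np.vstack([a,b])[:,:,::-1])
for n in ["crate","flap_hinge","flap_edge","lid_hinge","lid_edge","pot","sprayer","ball_d","nursery_pot"]:
    o=[]
    for c in ("scene","side"):
        r=spotter.spot_point(c,n); o.append([ (np.round(k["centre"]).tolist(),round(k["conf"],2)) for k in r[:2]])
    print(n,o, [np.round(x).tolist() for x in tri(o[0][0][0],o[1][0][0])] if o[0] and o[1] else "")
for c in("scene","side"): print(c,ray(c,(256,192)))
E
```

```text
crate [[([244.0, 229.0], 0.91)], [([257.0, 240.0], 0.72)]] [[550.0, 55.0, -12.0], 3.0]
flap_hinge [[([283.0, 203.0], 0.64)], [([299.0, 206.0], 0.97)]] [[492.0, -6.0, 90.0], 2.0]
flap_edge [[([277.0, 149.0], 0.56)], [([292.0, 143.0], 0.95), ([186.0, 126.0], 0.59)]] [[517.0, 2.0, 230.0], 2.0]
lid_hinge [[], [([209.0, 216.0], 0.75), ([327.0, 220.0], 0.69)]] 
lid_edge [[([176.0, 129.0], 0.64)], [([187.0, 124.0], 0.79)]] [[612.0, 168.0, 290.0], 3.0]
pot [[([318.0, 212.0], 0.75)], [([329.0, 222.0], 0.72)]] [[503.0, -139.0, -37.0], 11.0]
sprayer [[([205.0, 172.0], 0.61), ([247.0, 231.0], 0.57)], [([204.0, 188.0], 0.88)]] [[801.0, 12.0, -40.0], 7.0]
ball_d [[([170.0, 256.0], 0.92), ([257.0, 257.0], 0.82)], [([182.0, 270.0], 0.76), ([278.0, 266.0], 0.69)]] [[548.0, 247.0, 35.0], 1.0]
nursery_pot [[([140.0, 209.0], 0.92), ([319.0, 216.0], 0.72)], [([145.0, 225.0], 0.64)]] [[696.0, 240.0, 42.0], 2.0]
scene (array([-39.75197736, 479.91194565, 836.72117168]), array([ 0.56083277, -0.43279846, -0.70579891]))
side (array([ 92.66669712, 490.73589695, 620.67864169]), array([ 0.57168119, -0.53759757, -0.61981406]))
```

View pics/s0.png

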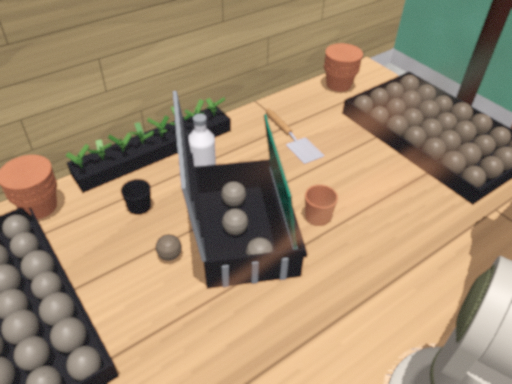

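View pics/d0.png

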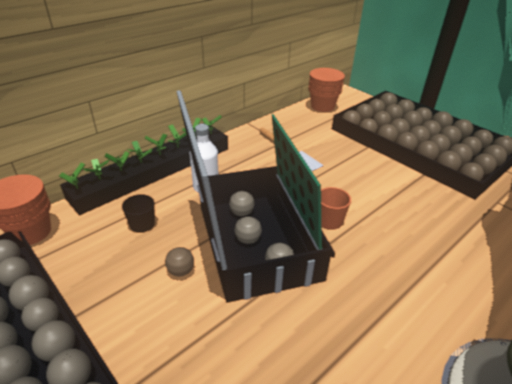

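The scene view shows the crate around (245,225). The lid stands upright at its left (180,95 to 205,260) and the green flap at its right (268,118 to 298,245). The terracotta pot is close by the flap at (320,205), and ball_d is at (168,247). I'll enlarge the crate to pick corners.

Run:
```python
import cv2,numpy as np
o=[]
for f,x,y in(("s0",165,85),("d0",172,85)):
    im=cv2.imread(f"pics/{f}.png")[y:y+220,x:x+165]
    im=cv2.resize(im,None,fx=2.4,fy=2.4,interpolation=cv2.INTER_CUBIC)
    im=cv2.convertScaleAbs(im,alpha=1.4,beta=20)
    for k in range(0,220,20):
        if k<165: cv2.putText(im,str(x+k),(int(k*2.4),8),0,.3,(0,0,255)); cv2.line(im,(int(k*2.4),0),(int(k*2.4),527),(0,0,255) ,1) if k%40==0 else 0
        cv2.putText(im,str(y+k),(0,int(k*2.4)+4),0,.3,(255,0,0)); cv2.line(im,(0,int(k*2.4)),(395,int(k*2.4)),(255,0,0),1) if k%40==0 else 0
    o.append(im)
cv2.imwrite("pics/c0.png",np.hstack(o))
```

```text
(no output)
```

View pics/c0.png

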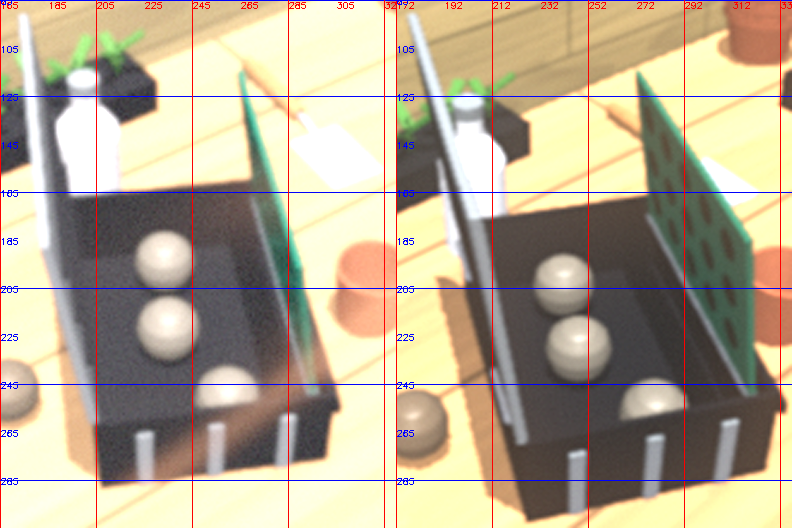

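```bash
cat > fit.py <<'E'
from h import *
from scipy.optimize import least_squares
def pts(p):
    x,y,w,f,l=p; c,s=np.cos(w),np.sin(w)
    fl=lambda X,r,t:(X,-85+r*np.cos(f)-t*np.sin(f),75+r*np.sin(f)+t*np.cos(f))
    li=lambda X,r,t:(X,100-r*np.cos(l)-t*np.sin(l),94+r*np.sin(l)+t*-np.cos(l)) 
    L=[(-140,100,0),(-140,-100,0),(-140,-100,90),fl(125,160,0),fl(-125,160,0),fl(-125,0,0),li(142,204,0),li(-142,204,0),li(-142,0,0)]
    return [(x+c*a-s*b,y+s*a+c*b,z) for a,b,z in L]
S=[(207.9,287.5),(301.3,275.4),(305.8,253.8),(265,115.4),(290.8,197.5),(295.8,248.8),(174.2,92),(183.3,188.3),(203.8,260)]
D=[(227,301.7),(326.6,280),(334,255),(272.8,115.4),(319.9,185),(320.3,248.8),(178.3,91.3),(202.8,201.7),(223.7,268)]
if __name__=="__main__":
    f=lambda p:np.r_[proj("scene",pts(p))-S,proj("side",pts(p))-D].ravel()
    r=least_squares(f,[560,55,0.2,1.5,1.7],loss="soft_l1",f_scale=2)
    print(r.x.round(3),np.degrees(r.x[2]));print(f(r.x).reshape(2,9,2).round(1));print(np.round(pts(r.x)))
    for n in("scene","side"):
        for t,z in (("pot",0),("ball_d",0),("sprayer",0),("nursery_pot",0)):
            print(n,t,[onz(n,k["centre"],z).round()[:2].tolist() for k in spotter.spot_point(n,t)[:2]])
E
python3 fit.py; python3 -c "
from h import *
s=robot.sense();print(s['tool_pos'],np.round(s['tcp_rot'],3),s['contact_force'],s['time_s'])"
```

```text
[ 5.35835e+02  6.36850e+01 -4.66000e-01  1.41800e+00  1.70000e+00] -26.679543909579703
[[[ -1.1   1.1]
  [  0.4   1.6]
  [  0.2  -3.4]
  [  0.2  -1.7]
  [ -0.5  -1.4]
  [  0.4   1.2]
  [  0.1  -1.6]
  [ -1.1  -0.8]
  [  0.9   1.7]]

 [[ -0.5   1.4]
  [  0.1   1.6]
  [ -0.7  -5.3]
  [  0.   -1.6]
  [ -0.4   0.3]
  [  1.1   2.2]
  [ -0.6  -1.4]
  [  0.2 -26.1]
  [  1.8   2.1]]]
[[456. 216.   0.]
 [366.  37.   0.]
 [366.  37.  90.]
 [620. -47. 233.]
 [397.  66. 233.]
 [386.  44.  75.]
 [719. 113. 296.]
 [466. 240. 296.]
 [454. 217.  94.]]
scene pot [[487.0, -116.0]]
scene ball_d [[574.0, 237.0], [462.0, 85.0]]
scene sprayer [[759.0, 32.0], [536.0, 59.0]]
scene nursery_pot [[736.0, 229.0], [475.0, -107.0]]
side pot [[473.0, -99.0]]
side ball_d [[575.0, 234.0], [457.0, 82.0]]
side sprayer [[763.0, 40.0]]
side nursery_pot [[738.0, 221.0]]
[ 199.47933063 -697.00706315  218.60684869] [[ 0.961  0.275 -0.   ]
 [ 0.275 -0.961 -0.   ]
 [-0.    -0.    -1.   ]] [-0.02334063  0.16636101  0.33712279] 1.4
```

Fit: the crate is centred near (536,64) with yaw −26.7°. The flap is at 1.42 rad and the lid at about 1.70 rad. One lid corner pick in the side view is off by 26 px, so I'm disregarding it. First I'll turn the tool so its x lies along crate +y, with the jaws shut.

Call:
send_rows --motion "0 0 0 0 0 -9.5 0; 0 0 0 0 0 -9.5 0; 0 0 0 0 0 -9.5 0; 0 0 0 0 0 -9.5 0; 0 0 0 0 0 -9.4 0" --squeeze 10

```text
time_s: 2.02
tool_pos: [199.4, -697.0, 218.6]
tcp_rot: [[0.443, 0.896, -0.0], [0.896, -0.443, -0.0], [-0.0, -0.0, -1.0]]
contact_force: [0.0, 0.5, 0.6]
finger_gap: 47.9
```

```bash
cat > st.py <<'E'
from h import *
def cr(p,o=(536,64),w=np.radians(-26.7)):
    d=np.array(p[:2])-o; return np.round([d@[np.cos(w),np.sin(w)],d@[-np.sin(w),np.cos(w)],p[2]],1)
if __name__=="__main__":
    s=robot.sense();print(s['time_s'],cr(s['tool_pos']),"toolx ang",np.degrees(np.arctan2(s['tcp_rot'][1][0],s['tcp_rot'][0][0])).round(1),np.round(s['contact_force'],1),s['finger_gap'],np.round(s['joint_positions']))
E
python3 st.py
```

```text
2.025 [  41.3 -831.1  218.6] toolx ang 63.7 [0.  0.5 0.6] 47.93554148498909 [ 78.  35. -13.  91.   9.  55.  35.]
```

Call:
send_rows --motion "4 -0.4 0 0 0 0 0; 5 -0.4 0 0 0 0 0; 5 -0.4 0 0 0 0 0; 5 -0.4 0 0 0 0 0; 5 -0.4 0 0 0 0 0"

```text
time_s: 2.65
tool_pos: [289.7, -472.1, 218.8]
tcp_rot: [[0.448, 0.894, 0.0], [0.894, -0.448, -0.0], [-0.0, 0.001, -1.0]]
contact_force: [-0.1, 0.5, 0.4]
finger_gap: 1.1
```

Call:
send_rows --motion "5 -0.4 0 0 0 0 0; 5 -0.4 0 0 0 0 0; 5 -0.4 0 0 0 0 0; 5 -0.4 0 0 0 0 0; 5 -0.4 0 0 0 0 0"

```text
time_s: 3.28
tool_pos: [383.9, -239.7, 218.9]
tcp_rot: [[0.448, 0.894, 0.001], [0.894, -0.448, -0.001], [-0.0, 0.001, -1.0]]
contact_force: [2.3, -0.6, -0.5]
finger_gap: 0.5
```

```bash
python3 st.py
```

```text
3.275 [   0.6 -339.6  218.9] toolx ang 63.4 [ 2.3 -0.6 -0.5] 0.5126769621957086 [ 40.  17. -19. 125.   8.  39. -12.]
```

Call:
send_rows --motion "5 0 0 0 0 0 0; 5 0 0 0 0 0 0; 5 0 0.8 0 0 0 0; 3.5 0 0.8 0 0 0 0; 0 0 0 0 0 0 0"

```text
time_s: 3.9
tool_pos: [467.3, -73.0, 202.4]
tcp_rot: [[0.444, 0.896, 0.0], [0.896, -0.444, 0.001], [0.001, -0.0, -1.0]]
contact_force: [-0.5, -0.3, -0.2]
finger_gap: 0.7
```

Run:
```python
from h import *; from st import cr
s=robot.sense(); print(s['time_s'],cr(s['tool_pos']),s['contact_force'])
a=save("scene","s1.png"); b=save("side","d1.png")
cv2.imwrite("pics/a1.png",cv2.resize(np.hstack([a[60:320,120:400],b[60:320,140:420]]),None,fx=1.42,fy=1.42)[:,:,::-1])
```

```text
3.9 [ 2.000e-01 -1.533e+02  2.024e+02] [-0.50799842 -0.29202898 -0.23505232]
```

View pics/a1.png

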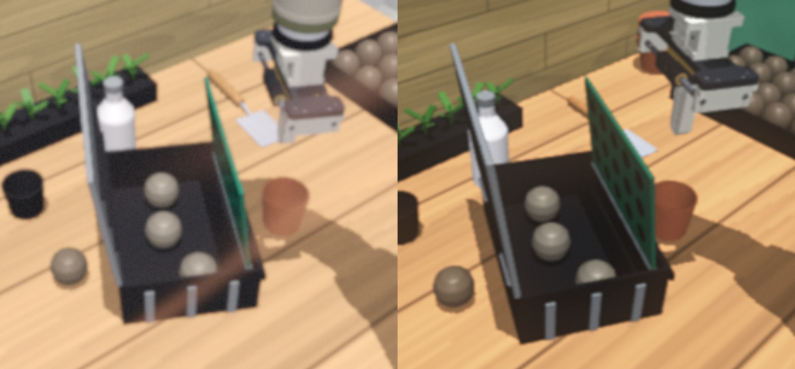

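The finger is outside the flap, clear of the pot. Now the folding arc.

Call:
send_rows --motion "2.9 0 1.1 0 0 0 0; 2.9 0 1.1 0 0 0 0; 1.5 0 0 0 0 0 0; 1.2 0 0.2 0 0 0 0; 1.2 0 0.2 0 0 0 0"

```text
time_s: 4.62
tool_pos: [509.5, 10.3, 176.8]
tcp_rot: [[0.45, 0.893, -0.0], [0.893, -0.45, -0.001], [-0.001, 0.0, -1.0]]
contact_force: [-1.2, -2.4, -0.5]
finger_gap: 0.7
```

Call:
send_rows --motion "1 0 0.4 0 0 0 0; 1 0 0.4 0 0 0 0; 1 0 0.6 0 0 0 0; 0.9 0 0.6 0 0 0 0; 0 0 0 0 0 0 0"

```text
time_s: 5.25
tool_pos: [527.5, 47.0, 156.0]
tcp_rot: [[0.447, 0.895, -0.0], [0.895, -0.447, 0.001], [0.0, -0.001, -1.0]]
contact_force: [-0.3, 0.5, 0.3]
finger_gap: 0.7
```

```bash
python3 st.py
```

```text
5.25 [  0. -19. 156.] toolx ang 63.4 [-0.3  0.5  0.3] 0.6512951062796984 [  2.  27. -19. 120.  15.  35. -53.]
```

Call:
send_rows --motion "0.8 0 0.7 0 0 0 0; 0.8 0 0.8 0 0 0 0; 0.6 0 1 0 0 0 0; 0.6 0 1 0 0 0 0; 0.4 0 1 0 0 0 0"

```text
time_s: 5.88
tool_pos: [541.8, 75.0, 110.8]
tcp_rot: [[0.448, 0.894, -0.0], [0.894, -0.448, 0.0], [0.0, -0.0, -1.0]]
contact_force: [-0.5, -0.3, 0.8]
finger_gap: 0.5
```

Call:
send_rows --motion "0.3 0 1 0 0 0 0; 0.2 0 1 0 0 0 0; 0.2 0 0.8 0 0 0 0; 0 0 0.2 0 0 0 0; 0 0 0 0 0 0 0"

```text
time_s: 6.5
tool_pos: [544.6, 80.7, 81.5]
tcp_rot: [[0.448, 0.894, -0.0], [0.894, -0.448, -0.0], [-0.0, -0.0, -1.0]]
contact_force: [-0.0, -0.2, -0.8]
finger_gap: 0.2
```

Run:
```python
from h import *; from st import cr
s=robot.sense(); print(s['time_s'],cr(s['tool_pos']),s['contact_force'])
a=save("scene","s2.png"); b=save("side","d2.png")
cv2.imwrite("pics/a2.png",cv2.resize(np.hstack([a[60:320,120:400],b[60:320,140:420]]),None,fx=1.42,fy=1.42)[:,:,::-1])
```

```text
6.5 [ 0.1 18.8 81.5] [-0.00652061 -0.23003174 -0.82574731]
```

View pics/a2.png

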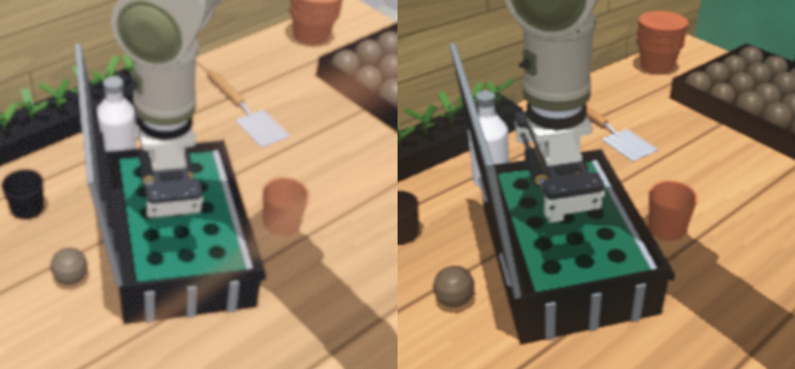

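The flap is nearly flat (green panel around (185,215) in the left crop). I'll press on to its stop in small steps.

Call:
send_rows --motion "0 0 0.2 0 0 0 0; 0 0 0.2 0 0 0 0; 0 0 0.1 0 0 0 0; 0 0 0 0 0 0 0; 0 0 0 0 0 0 0"

```text
time_s: 7.22
tool_pos: [545.0, 80.8, 78.1]
tcp_rot: [[0.448, 0.894, 0.002], [0.894, -0.448, -0.0], [0.0, 0.002, -1.0]]
contact_force: [-4.7, -1.2, 20.1]
finger_gap: 0.2
```

The 20 N reading at z = 78.1 shows the flap is on its stop. Now straight up, over the lid, and down on its outer side.

Call:
send_rows --motion "-0.2 0 -4 0 0 0 0; 0 0 -5.5 0 0 0 0; 0 0 -6 0 0 0 0; 0 0 -6 0 0 0 0; 0 0 -5.5 0 0 0 0"

```text
time_s: 7.85
tool_pos: [543.5, 78.9, 348.9]
tcp_rot: [[0.448, 0.894, 0.001], [0.894, -0.448, 0.0], [0.0, 0.001, -1.0]]
contact_force: [0.9, -0.9, -0.4]
finger_gap: 0.4
```

Call:
send_rows --motion "3 0 -0.5 0 0 0 0; 4.5 0 0 0 0 0 0; 4.5 0 0 0 0 0 0; 4 0 0 0 0 0 0; 0 0 0 0 0 0 0"

```text
time_s: 8.48
tool_pos: [615.4, 225.2, 350.6]
tcp_rot: [[0.445, 0.896, -0.001], [0.896, -0.445, 0.001], [0.001, -0.002, -1.0]]
contact_force: [-0.0, -0.0, -1.0]
finger_gap: 0.6
```

Run:
```python
from h import *; from st import cr
s=robot.sense(); print(s['time_s'],cr(s['tool_pos']),s['contact_force'],np.round(s['joint_positions']))
a=save("scene","s3.png"); b=save("side","d3.png")
cv2.imwrite("pics/a3.png",cv2.resize(np.hstack([a[20:300,120:400],b[20:300,140:420]]),None,fx=1.42,fy=1.42)[:,:,::-1])
```

```text
8.475 [ -1.5 179.7 350.6] [-0.00984016 -0.0360578  -1.01540394] [ -9.  25. -24.  91.  10.  66. -62.]
```

View pics/a3.png

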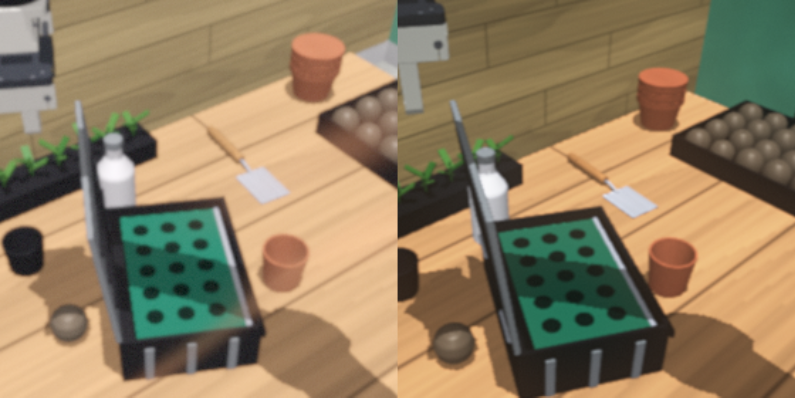

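The flap lies flat, and the finger is outside the lid at left crop (30,125). Descending now.

Call:
send_rows --motion "0 0 3 0 0 0 0; 0 0 4 0 0 0 0; 0 0 1.6 0 0 0 0; -1.5 0 0 0 0 0 0; -1.5 0 0 0 0 0 0"

```text
time_s: 9.2
tool_pos: [602.1, 194.0, 266.9]
tcp_rot: [[0.449, 0.894, 0.002], [0.894, -0.449, 0.0], [0.001, 0.001, -1.0]]
contact_force: [0.4, 1.3, -0.3]
finger_gap: 0.3
```

Call:
send_rows --motion "-1 0 0 0 0 0 0; -1 0 0 0 0 0 0; -1 0 0 0 0 0 0; -1 0 0 0 0 0 0; -1 0 0 0 0 0 0"

```text
time_s: 9.82
tool_pos: [579.4, 150.0, 265.5]
tcp_rot: [[0.448, 0.894, 0.0], [0.894, -0.448, 0.0], [0.0, 0.0, -1.0]]
contact_force: [1.6, 2.7, -0.4]
finger_gap: 0.3
```

```bash
python3 st.py
```

```text
9.825 [2.000e-01 9.640e+01 2.655e+02] toolx ang 63.4 [ 1.6  2.7 -0.4] 0.338874565237928 [ -3.  24. -23. 105.  12.  53. -59.]
```

Call:
send_rows --motion "-1.5 0 0.1 0 0 0 0; -1.5 0 0.2 0 0 0 0; -1.6 0 0.5 0 0 0 0; -1.6 0 0.6 0 0 0 0; -1.6 0 0.8 0 0 0 0"

```text
time_s: 10.45
tool_pos: [544.1, 79.7, 243.1]
tcp_rot: [[0.448, 0.894, -0.0], [0.894, -0.448, -0.0], [-0.0, 0.0, -1.0]]
contact_force: [0.3, 2.1, -0.2]
finger_gap: 0.6
```

Call:
send_rows --motion "-1.5 0 0.9 0 0 0 0; -1.3 0 1.1 0 0 0 0; -1.2 0 1.1 0 0 0 0; -1.1 0 1.4 0 0 0 0; -1 0 1.5 0 0 0 0"

```text
time_s: 11.08
tool_pos: [516.9, 25.4, 182.6]
tcp_rot: [[0.448, 0.894, -0.0], [0.894, -0.448, -0.0], [-0.0, -0.0, -1.0]]
contact_force: [1.2, 1.4, 0.6]
finger_gap: 0.6
```

```bash
python3 st.py
```

```text
11.075 [  0.3 -43.1 182.6] toolx ang 63.4 [1.2 1.4 0.6] 0.6017649095661356 [  7.  24. -21. 120.  14.  38. -51.]
```

Call:
send_rows --motion "-0.8 0 1.6 0 0 0 0; -0.7 0 1.6 0 0 0 0; -0.5 0 1.6 0 0 0 0; -0.5 0 1.6 0 0 0 0; -0.2 0 1 0 0 0 0"

```text
time_s: 11.7
tool_pos: [504.5, 1.6, 108.4]
tcp_rot: [[0.448, 0.894, -0.002], [0.894, -0.448, -0.0], [-0.001, -0.001, -1.0]]
contact_force: [0.4, 0.5, 0.4]
finger_gap: 0.2
```

Call:
send_rows --motion "0 0 0.6 0 0 0 0; 0 0 0.2 0 0 0 0; 0 0 0.2 0 0 0 0; 0 0 0.1 0 0 0 0; 0 0 0 0 0 0 0"

```text
time_s: 12.32
tool_pos: [505.4, 2.2, 98.7]
tcp_rot: [[0.448, 0.894, 0.0], [0.894, -0.448, 0.0], [0.0, 0.0, -1.0]]
contact_force: [-0.1, 0.2, 0.1]
finger_gap: 0.9
```

```bash
python3 st.py
```

```text
12.325 [  0.5 -68.9  98.7] toolx ang 63.4 [-0.1  0.2  0.1] 0.8606323569300325 [  5.  31. -17. 125.  20.  26. -54.]
```

Call:
send_rows --motion "0 0 0.1 0 0 0 0; 0 0 0.1 0 0 0 0; 0 0 0.1 0 0 0 0; 0 0 0 0 0 0 0; 0 0 0 0 0 0 0"

```text
time_s: 12.95
tool_pos: [505.5, 2.2, 98.0]
tcp_rot: [[0.448, 0.894, 0.002], [0.894, -0.448, -0.001], [0.0, 0.002, -1.0]]
contact_force: [-7.8, 0.2, 36.8]
finger_gap: 0.6
```

The lid is on its stop: 37 N at z = 98.0, which is where its top should be. Retreating and checking.

Call:
send_rows --motion "0 0 -2 0 0 0 0; 0 0 -4 0 0 0 0; 0 0 -5 0 0 0 0; 0 0 -5 0 0 0 0; 0 0 -4 0 0 0 0"

```text
time_s: 13.58
tool_pos: [505.4, 2.1, 297.9]
tcp_rot: [[0.448, 0.894, 0.002], [0.894, -0.448, 0.0], [0.001, 0.002, -1.0]]
contact_force: [0.3, -0.4, -1.2]
finger_gap: 1.0
```

Call:
send_rows --motion "-4 0 0 0 0 0 0; -5 0 0 0 0 0 0; -5 0 0 0 0 0 0; -5 0 0 0 0 0 0; 0 0 0 0 0 0 0"

```text
time_s: 14.2
tool_pos: [418.2, -170.8, 295.6]
tcp_rot: [[0.454, 0.891, -0.001], [0.891, -0.454, -0.001], [-0.001, -0.0, -1.0]]
contact_force: [0.0, 0.7, -0.3]
finger_gap: 0.1
```

Run:
```python
from h import *; from st import cr
s=robot.sense(); print(s['time_s'],cr(s['tool_pos']),s['contact_force'])
a=save("scene","s4.png"); b=save("side","d4.png")
cv2.imwrite("pics/a4.png",cv2.resize(np.hstack([a[60:320,120:400],b[60:320,140:420]]),None,fx=1.42,fy=1.42)[:,:,::-1])
p=lambda X,Y,Z:(536+.8934*X+.4493*Y,64-.4493*X+.8934*Y,Z)
for c in("scene","side"):
    print(c,"expected shut edge",proj(c,[p(0,-104,94)]).round(),[(np.round(k["centre"]),round(k["conf"],2)) for k in spotter.spot_point(c,"lid_edge")[:2]])
```

```text
14.2 [   0.3 -262.7  295.6] [ 0.04386399  0.67476475 -0.27578067]
scene expected shut edge [[292. 198.]] [(array([292., 198.]), 0.75)]
side expected shut edge [[307. 200.]] [(array([306., 200.]), 0.88)]
```

View pics/a4.png

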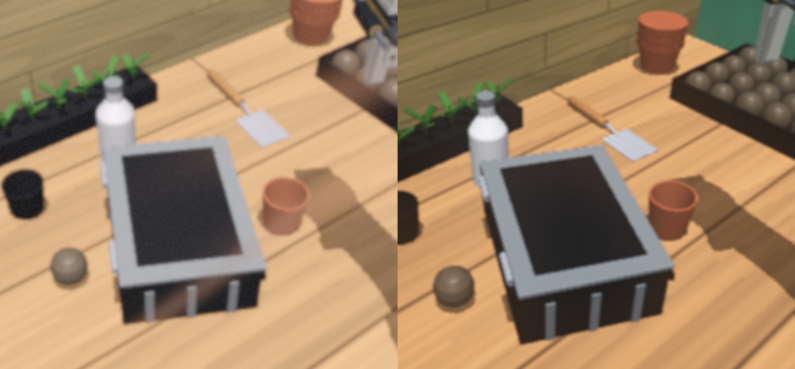

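The lid is fully shut: its edge sits at the expected pixel within 1 px in both views. The pot (285,205), ball_d (68,265), sprayer, trowel and nursery pot look unmoved.

```bash
python3 -c "
from cell import robot
print(robot.close_job())"
```

```text
the job is handed in; nothing more can be done
None
```

The crate is shut and the job handed in at about 14 s. With closed fingertips I first folded the flap flat, then swung the lid down over it from its outer side.

- **Flap:** it pressed against its stop with 20 N at z = 78.1 mm, where its top face should be. It showed flat across the balls in the pictures before I touched the lid.
- **Lid:** it pressed against its stop with 37 N at z = 98.0 mm, where its top should be. After I backed off, the detected lid edge was within 1 px of the calculated shut position in both cameras.
- **Surroundings:** pot, ball_d, sprayer, trowel and nursery pot look unmoved in the last pictures. The balls in the crate were last seen in place before the flap covered them. The robot is touching nothing.
- **Disagreements:** one lid corner I picked by eye in the side view was 26 px off the fit, so I gave it no weight. The network's first positions for some points, such as the pot, were several cm off the calibrated fit. No final check failed.

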